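# Load a drill-core piece and latch the gauge's carriage

## Robot

A 6-joint arm with a two-finger parallel gripper is mounted at the origin on the work surface. World frame = base frame: x ahead of the robot, y to its left, z up, the work surface at z = 0. Lengths are in m, angles in rad, forces in N, time in s.
With the tool pointing down it reaches from about 0.25 to 0.725 m from the base axis. Payload 9.7 kg.
Tool frame: the origin (TCP) lies midway between the tips of the shut fingers; the grasp point (between the pads) lies 19 mm behind it; z points along the fingers, y is the direction in which the jaws open and shut (so a half turn about z gives the same grasp; the last joint's range is limited). The gripper opens to 85 mm and grips with 20 to 120 N. Pads are 22 mm wide; open, the fingers measure 114 mm over their backs; the gripper's body (76 mm by 85 mm) begins 54 mm behind the grasp point. The pads swing forward as they close: fully open they stand 13 mm farther back than shut.
Start: joints at [-1.173, 0.087, 0.176, 1.66, 0, 1.571], TCP at [0.213, -0.507, 0.231] pointing down, gripper open.
Joint ranges: [-3.13, 3.13], [-0.85, 1.81], [-1.15, 1.24], [-2.2, 2.28], [-1.44, 1.52], [-3.14, 3.14]. Speed limits (rad/s): [2.22, 2.22, 2.57, 3.14, 3.14, 3.14].

## Interface

Orientations are given as a rotation vector (axis times angle).
In Python, from plant import robot gives the robot as it stands. Calls block until the motion is done:
- robot.move_ptp(position, orientation): joint-space move of the TCP to a pose.
- robot.move_linear(position, feed=0.15, orientation=None, contact_N=None): straight line of the TCP; orientation=None keeps the orientation; feed is the mean speed in m/s. With contact_N (N) it stops when the force on the tool has changed by that much, and returns True; else False.
- robot.movej(angles): joint-space move.
- robot.move_gripper(opening): finger opening in m; the grip force is fixed at half the most; returns when the fingers have stopped.
- robot.wait(seconds).
- robot.ik(position, orientation): joint angles nearest the present ones, or None.
- robot.read_state(): the state.
- robot.snapshot(name): name is "scene" or "top" or "wrist"; returns the picture (384x512x3 uint8, red, green, blue); there is no depth.
- robot.calibration(name): a dict with "camera_matrix" (3x3 intrinsics, pixels), "extrinsics" (4x4, takes a point from world to camera coordinates); the wrist camera has in their place "hand_eye" (4x4, takes a point from camera to tool coordinates, whose origin is the TCP and whose axes are the flange's). Camera axes: x right, y up, looking along -z (the intrinsics and any distortion apply to the point x, -y, -z); pixel columns grow to the right and rows downward; lengths in m; the calibration is good to about 2 mm. A picture is of the moment at which its call begins: read the wrist's pose just before it. calibration takes no time and is no camera call.
A pose or a line that the arm cannot do raises robot.IKError and nothing moves.
- robot.job_done(): hands the job in, once; it reports no verdict.
The state is a dict: "clock": time; "joint_positions": joint angles; "joint_velocities": joint speeds; "joint_efforts": joint torques, N m; "tool_pos": TCP position; "ee_rot": TCP orientation; "force": force on the tool from outside, world axes, zero at the start; "moment": the same for the moment, N m; "grip_width": finger opening in m.
Only numpy, scipy, OpenCV 4.12 (cv2) and the standard library are available. Lean on these libraries where they do the work, as an engineer would, in place of code of your own. Each camera call takes 0.05 s, during which the arm holds its last target. There are 200 camera calls.

## Task

Lift the piece of drill core off its wooden rest and lay it gently, centred, in the two V supports of the core gauge's spring-loaded carriage. Then push the carriage home until its push-push latch catches, without forcing it (never more than 25 N), let go and make sure that it stays in. Leave the tape measure and the dropper bottle alone.

Things in the scene. Friction and masses are not known exactly. Their poses are not given: they have to be found in the camera images.
- core: Loose piece of grey whole drill core: a stone cylinder, diameter 48 mm, length 90 mm, about 0.35 to 0.53 kg, lying level in the V supports of the rest. x = its long axis. It may be rolled about that axis, so take its place from core_center. Grip it across its middle from above.
- core_center (a point): Centre of the core cylinder (24 mm above its lowest line, 24 mm below its top line).
- rest: Fixed low wooden rest, left or right of the gauge: base plate 120 x 70 mm, 10 mm thick, with two V supports, each 14 mm wide along x, at x = -33 and +33 mm, reaching 37 mm above the table. Between the Vs is room for fingers above the plate. The core starts along its x, up to 4 mm off-centre. Origin: centre of its underside.
- gauge: Fixed bench core gauge; origin on the table below the middle of the housing's front face; x = the way the carriage is pushed, into the housing; z up. White housing x 0 to 160 mm, 170 mm wide, 100 mm high, with a round window in front; dark bed 130 mm wide, 14 mm high, out to x = -200 mm, under the carriage. Inside, an unseen push-push latch and rubber stop, set to a different depth on each gauge.
- carriage (a joint): Carriage travel into the housing, m; 0 = fully out (start). A spring pushes it out: 3 N at 0, 5.4 N at 0.06 (plus 40 N s/m damping). The rubber stop, met between 0.045 and 0.066, adds 4 N per mm. Caught and let go, the carriage comes back 6 to 12 mm and stays, at 0.039 to 0.060; let go before it caught, or after pressing a caught one to the stop again, it springs out to 0.
- cradle (a point): Where the core's centre belongs on the carriage: midway between its two black V supports, 62 mm above the table, the height of a core lying in them. x = push direction and the core's axis, z up. Each V is 14 mm wide along x, at x = -33 and +33 mm, 51 mm high above the table; between them is room for fingers. Carriage floor 24 mm, side walls (y = -48, +48 mm) 34 mm above the table.
- push_plate (a point): On the outer face, towards the robot, of the carriage's upright aluminium front plate (100 mm wide, 8 mm thick, 16 to 78 mm above the table): midway across, 62 mm above the table, 85 mm before the cradle point. x = push direction, into the plate. The latch catches 1 to 1.5 mm into the rubber stop, at a total push of 9 to 10 N; a slow push of 12 to 18 N is good, 25 N is the limit.
- tape: Bystander: tape-measure case 66 x 34 x 62 mm, on the other side of the gauge from the rest. Leave alone.
- dropper: Bystander: small white dropper bottle, diameter 40 mm, 90 mm high. Leave alone.
There are look-alikes about, which are no part of the job. Leave any pink look-alike of the core alone.

How it is judged:
By the outcome, as a careful person would: the job done as asked, in the order asked, and still so for the second after the job is handed in, with the robot touching nothing.
It also fails if it takes over 56 s, if anything falls off the work surface, if the arm or the gripper's body presses on something with over 40 N, if the wrist force passes 120 N, or if a joint passes its speed limit or range.

## Working session

There is one attempt and no reset: what is moved stays moved. The work goes in short steps, each a Python script; the robot and the scene stay as the last script left them, time stands still between calls to the robot, and variables do not carry over. Pictures are saved under pics/ and viewed, about 8 in all and at most 12, crops included, and the job is handed in when it is done.

```bash
mkdir -p pics; ls; python3 - <<'E'
from plant import robot
import cv2
for n in ["scene","top"]:
    im=robot.snapshot(n); cv2.imwrite(f"pics/{n}0.png",im[:,:,::-1])
    c=robot.calibration(n); print(n,c)
print(robot.calibration("wrist")); s=robot.read_state(); print(s["clock"],s["ee_rot"],s["tool_pos"])
E
```

```text
pics
scene {'camera_matrix': array([[469.23127241,   0.        , 250.83689117],
       [  0.        , 469.23127241, 197.53982928],
       [  0.        ,   0.        ,   1.        ]]), 'extrinsics': array([[-0.46753348,  0.88380964,  0.01711621,  0.26468817],
       [-0.46755668, -0.26367637,  0.84372124,  0.24295703],
       [ 0.7502021 ,  0.38646513,  0.53650863, -1.71927386],
       [ 0.        ,  0.        ,  0.        ,  1.        ]])}
top {'camera_matrix': array([[441.40812018,   0.        , 260.25894491],
       [  0.        , 441.40812018, 195.34526041],
       [  0.        ,   0.        ,   1.        ]]), 'extrinsics': array([[ 0.0161226 , -0.99978316,  0.01317904,  0.03244588],
       [ 0.99450849,  0.0173979 ,  0.10319973, -0.62261215],
       [-0.10340664,  0.01144282,  0.99457334, -1.0963211 ],
       [ 0.        ,  0.        ,  0.        ,  1.        ]])}
{'camera_matrix': array([[266.3536698 ,   0.        , 253.55252828],
       [  0.        , 266.3536698 , 190.87854721],
       [  0.        ,   0.        ,   1.        ]]), 'hand_eye': array([[-4.60627644e-04,  9.58340265e-01,  2.85628649e-01,
         7.34340635e-02],
       [ 9.99999566e-01,  6.72878754e-04, -6.44961073e-04,
         5.53061337e-05],
       [-8.10285614e-04,  2.85628227e-01, -9.58340158e-01,
        -1.42655138e-01],
       [ 0.00000000e+00,  0.00000000e+00,  0.00000000e+00,
         1.00000000e+00]])}
0.1 [-3.07847796e+00 -6.20493530e-01  3.85367700e-04] [ 0.2129885  -0.50687005  0.2306327 ]
```

View pics/top0.png

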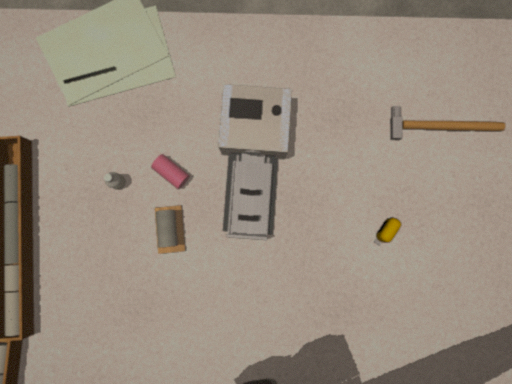

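View pics/scene0.png

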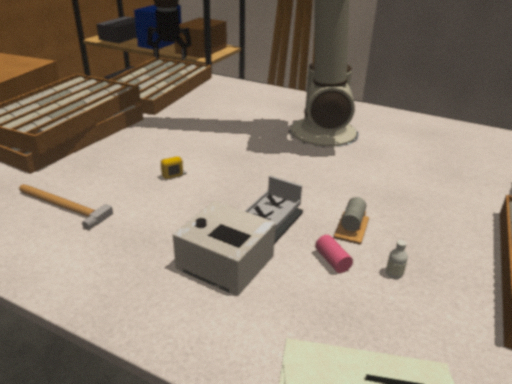

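Candidates in the top view: the grey cylinder on the wooden rest (169,229), the pink look-alike (170,171), and the core tray pieces (10,250). I choose (169,229). The gauge is at (255,120), its carriage at (250,198), the dropper at (115,181) and the tape at (389,230). Next is one close crop to check.

```bash
cat > h.py <<'E'
import numpy as np, cv2
from plant import robot
from scipy.spatial.transform import Rotation as R
def cam(name,st=None):
    c=robot.calibration(name); K=c["camera_matrix"]
    if name=="wrist":
        T=np.eye(4); T[:3,:3]=R.from_rotvec(st["ee_rot"]).as_matrix(); T[:3,3]=st["tool_pos"]
        return K,T@c["hand_eye"]
    return K,np.linalg.inv(c["extrinsics"])
def back(KT,uv,z):
    K,T=KT; d=np.linalg.inv(K)@[uv[0],uv[1],1]; d=T[:3,:3]@(d*[1,-1,-1]); o=T[:3,3]
    return o+d*(z-o[2])/d[2]
def proj(KT,p):
    K,T=KT; q=np.linalg.inv(T)@np.r_[p,1]; q=K@(q[:3]*[1,-1,-1]); return q[:2]/q[2]
def down(yaw): # tool z down; tool y (jaw) at angle yaw+pi/2 
    return (R.from_euler('z',yaw)*R.from_euler('x',np.pi)).as_rotvec()
def snap(n,f,crop=None,k=1):
    st=robot.read_state(); im=robot.snapshot(n)[:,:,::-1]
    if crop: a,b,c,d=crop; im=im[b:d,a:c]
    cv2.imwrite(f"pics/{f}.png",cv2.resize(im,None,fx=k,fy=k,interpolation=cv2.INTER_CUBIC)); return st
E
python3 - <<'E'
from h import *
snap("top","crop1",(140,130,300,250),5)
k=cam("top")
for uv,z in [((169,229),.06),((250,204),.051),((248,238),.078),((170,171),.048)]: print(uv,back(k,uv,z))
E
```

```text
(169, 229) [0.53169884 0.26692406 0.06      ]
(250, 204) [0.59774219 0.06848953 0.051     ]
(248, 238) [0.51264564 0.07149698 0.078     ]
(170, 171) [0.6781764  0.27218784 0.048     ]
```

View pics/crop1.png

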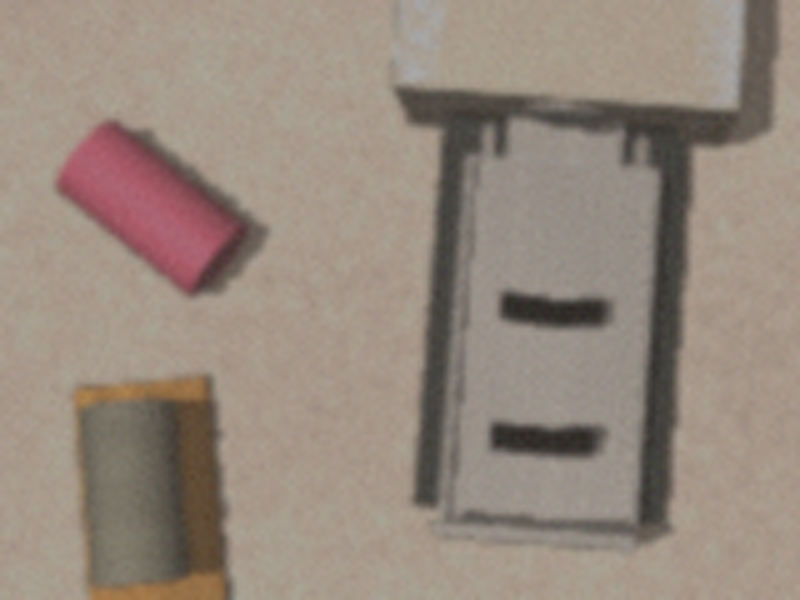

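Confirmed: the chosen one is grey and lies in the wooden rest (crop centre 135,492); the pink one at (150,208) is separate. Now to hover and look closely.

```bash
python3 - <<'E'
from h import *
k=cam("top"); f=lambda x,y:(140+x/5-.4,130+y/5-.4)
B=lambda x,y,z:back(k,f(x,y),z)
a=B(130,401,.06);b=B(139,584,.06);c=(a+b)/2
ang=lambda a,b:np.arctan2(*(a-b)[1::-1])
print("core",a,b,c,ang(a,b))
v1=B(555,310,.046);v2=B(547,439,.046);print("V",v1,v2,ang(v1,v2),np.linalg.norm(v1-v2))
print(ang(B(660,165,.034),B(637,545,.034)),ang(B(445,125,.014),B(415,505,.014)))
yaw=ang(a,b)
robot.move_ptp([c[0],c[1],.20],down(yaw))
st=snap("wrist","w1",k=1.5); print(st["clock"],st["tool_pos"],proj(cam("wrist",st),[c[0],c[1],.048]))
E
```

```text
core [0.57897505 0.27709675 0.06      ] [0.4890267  0.26924853 0.06      ] [0.53400088 0.27317264 0.06      ] 0.08703214764397904
V [0.62960584 0.06761409 0.046     ] [0.56437197 0.07043134 0.046     ] -0.043160056629676175 0.06529467950177319
-0.046203502672861926 -0.05405684502126518
3.7417 [0.53416798 0.272836   0.20002799] [253.22593586 178.9411069 ]
```

View pics/w1.png

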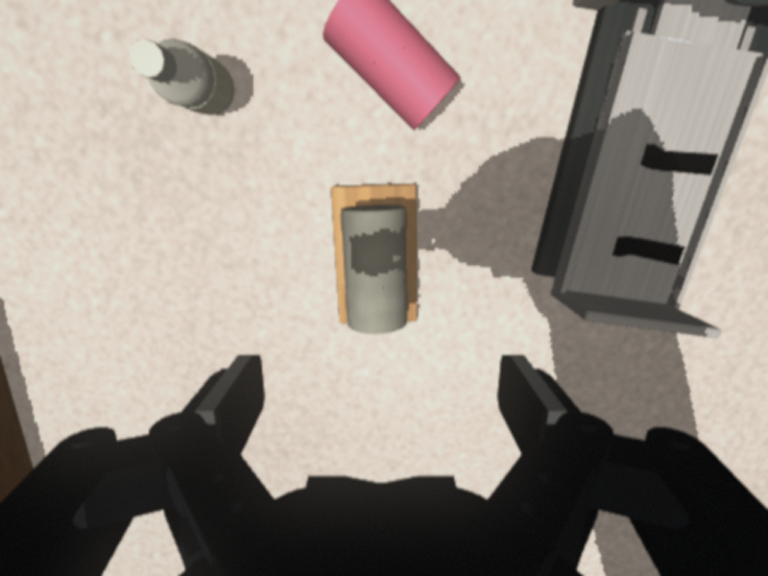

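Wrist view, with pixels taken from the 1.5× picture: the core's silhouette runs from (342..405, 208) to (349..408, 332), and the rest, pink core and dropper lie clear of it. The core is about 3 px left of the prediction. Correct, then check the numbers before grasping.

```bash
python3 - <<'E'
from h import *
st=robot.read_state(); k=cam("wrist",st)
B=lambda x,y,z:back(k,(x/1.5-.17,y/1.5-.17),z)
a=B(374,212,.072);b=B(378,332,.072);c=(a+b)/2
ang=lambda a,b:np.arctan2(*(a-b)[1::-1])
print("top",a,b,c,ang(a,b),np.linalg.norm(a-b))
# silhouettes at z ~.05
l=[B(342,215,.05),B(348,320,.05)];r=[B(405.5,215,.05),B(408,320,.05)]
print("edges",l,r,[np.linalg.norm(p-q) for p,q in zip(l,r)],ang(l[0],l[1]),ang(r[0],r[1]), sum(l+r)/4)
# rest plate corners z=.01
for p in [(332,187),(417,184),(341,323),(417,319)]: print(B(*p,.01))
# carriage Vs top z .051
v=[B(680,160,.048),B(648,250,.048)];print("V",v,ang(*v))
E
```

```text
top [0.57855076 0.28104652 0.072     ] [0.4922992  0.27111013 0.072     ] [0.53542498 0.27607833 0.072     ] 0.11469684691709343 0.08682202404716867
edges [array([0.57208551, 0.30414736, 0.05      ]), array([0.49107125, 0.29472335, 0.05      ])] [array([0.57602464, 0.25823861, 0.05      ]), array([0.49508147, 0.24786255, 0.05      ])] [np.float64(0.046077429213781995), np.float64(0.04703208185009951)] 0.11580481059709015 0.127494198312105 [0.53356572 0.27624297 0.05      ]
[0.58898404 0.31690272 0.01      ]
[0.59720304 0.24867071 0.01      ]
[0.47179387 0.30287878 0.01      ]
[0.48137779 0.23568022 0.01      ]
V [array([0.63046024, 0.06960077, 0.048     ]), array([0.56549922, 0.07429615, 0.048     ])] -0.07215444907063466
```

```bash
python3 - <<'E'
from h import *
c=[.5348,.2757]; yaw=.11; o=down(yaw)
robot.move_linear([*c,.11],.15,orientation=o)
print(robot.move_linear([*c,.026],.08,contact_N=8))
s=robot.read_state(); print(s["tool_pos"],s["force"])
robot.move_gripper(.03)
s=robot.read_state(); print(s["grip_width"],s["tool_pos"],s["force"])
robot.move_linear([*c,.05],.04); robot.wait(.3); s=robot.read_state(); print(s["force"],s["moment"],s["grip_width"])
robot.move_linear([*c,.19],.15)
robot.move_ptp([.585,.0735,.20],down(-.055)); robot.wait(.2)
s=snap("wrist","w2",k=1.5); print(s["clock"],s["grip_width"],s["force"],s["tool_pos"])
E
```

```text
False
[0.53514575 0.27589163 0.0266627 ] [-0.40134707 -0.32564053  0.52429391]
0.046670457785649364 [0.53504903 0.27726186 0.0270287 ] [-1.68232151  6.29593857  3.72439791]
[-0.34683305  0.01791031 -3.81782121] [0.01171417 0.02281395 0.01645106] 0.04679108952631369
9.3583 0.04661461394414806 [ 0.04559072  0.45480446 -5.19829295] [0.5848233  0.07455794 0.19976753]
```

View pics/w2.png

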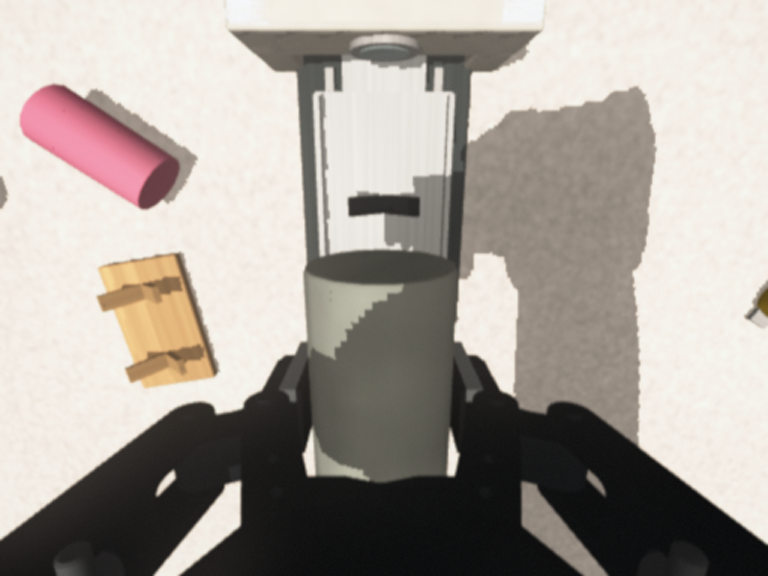

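The core is held; the far V is centred at (384,206). The carriage midline is at column ~385, near vertical. The core's far face spans rows 252–283. The rest is empty, with the pink core and tape untouched.

```bash
python3 - <<'E'
from h import *
st=robot.read_state(); k=cam("wrist",st); t=np.array(st["tool_pos"]); print(t,st["ee_rot"])
Rm=R.from_rotvec(st["ee_rot"]).as_matrix(); yaw=np.arctan2(Rm[1,0],Rm[0,0]); print("yaw",yaw)
B=lambda x,y,z:back(k,(x/1.5-.17,y/1.5-.17),z)
for n,p,z in [("V",(384,206),.048),("Vl",(348,206),.05),("Vr",(419.5,206),.05),("bedL",(301,75),.014),("bedR",(470,75),.014),("bedL2",(307,240),.014),("bedR2",(460.5,260),.014),("hL",(230,30),.1),("hR",(543,30),.1),("carL",(314,92),.034),("carR",(455,92),.034),("wallL2",(317,240),.034),("wallR2",(450,240),.034)]: print(n,B(*p,z))
g=t[2]+.021
for n,p,z in [("top",(381,284),g+.024),("bot",(381,251),g-.024)]:
    q=B(*p,z); print(n,q, Rm.T@(q-t))
E
```

```text
[0.58484737 0.07452339 0.19982535] [-3.14042524e+00  8.38007351e-02  4.66220510e-04]
yaw -0.05335636856139801
V [0.63132451 0.0696371  0.048     ]
Vl [0.63290372 0.09554516 0.05      ]
Vr [0.63012941 0.04410249 0.05      ]
bedL [0.72693394 0.12598929 0.014     ]
bedR [0.72021511 0.00095255 0.014     ]
bedL2 [0.60395548 0.1346552  0.014     ]
bedR2 [0.58010008 0.00752614 0.014     ]
hL [0.73241186 0.14684449 0.1       ]
hR [ 0.7234949  -0.01928401  0.1       ]
carL [0.71152825 0.11469446 0.034     ]
carR [0.70620334 0.01564165 0.034     ]
wallL2 [0.6068379 0.1229988 0.034    ]
wallR2 [0.60125572 0.01960008 0.034     ]
top [0.62980594 0.07222671 0.24482535] [ 0.04500366 -0.00010614 -0.04501341]
bot [0.62856986 0.07221274 0.19682535] [ 4.37843958e-02 -2.42821236e-05  2.98695233e-03]
```

```bash
python3 - <<'E'
from h import *
g=np.array([.598,.0714]); o=down(-.055)
robot.move_linear([*g,.10],.12,orientation=o); robot.wait(.2)
e=g-np.array(robot.read_state()["tool_pos"][:2]); print("err",e)
g=g+e
robot.move_linear([*g,.055],.08); robot.wait(.2)
s=robot.read_state(); print(s["tool_pos"],s["force"])
print(robot.move_linear([*g,.038],.015,contact_N=3))
robot.wait(.2)
s=robot.read_state(); print(s["tool_pos"],s["force"],s["moment"],s["clock"])
snap("scene","s2",(200,150,420,300),3.5)
E
```

```text
err [-3.75646059e-04 -8.08156046e-05]
[0.59798931 0.07136166 0.05563348] [ 0.57999049 -0.90803874 -5.15268531]
True
[0.59754022 0.07153149 0.04126782] [0.95800734 2.15781822 6.31282978] [ 0.29092934 -0.20177619  0.00230637] 12.5583
```

View pics/s2.png

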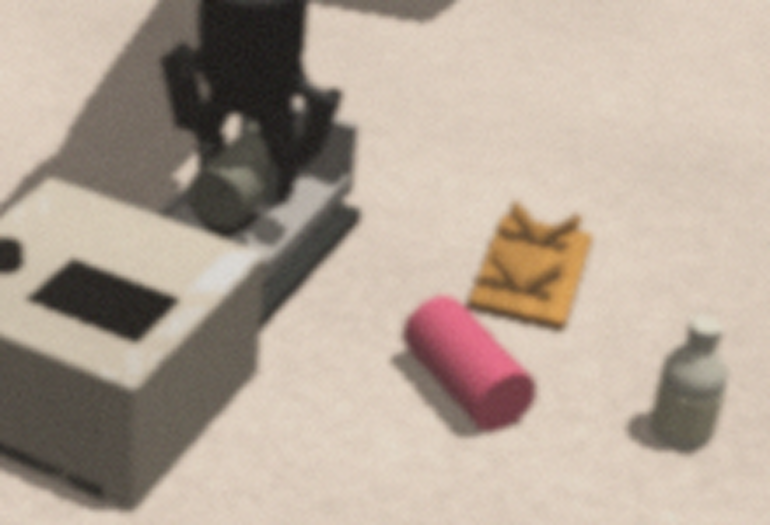

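The core made contact at TCP z 0.0413 (0.041 expected), so it sits in both Vs. The picture shows it level over the carriage; the rest at (530,265), pink core and dropper are undisturbed. Release, rise and look.

```bash
python3 - <<'E'
from h import *
robot.move_gripper(.066)
s=robot.read_state(); print(s["grip_width"],s["tool_pos"],s["force"])
p=s["tool_pos"]
robot.move_linear([p[0],p[1],.10],.06)
robot.move_linear([p[0]-.03,p[1]+.002,.20],.15)
robot.wait(.1); s=snap("wrist","w3",k=1.5); print(s["clock"],s["tool_pos"],s["force"])
E
```

```text
0.06620663052812255 [0.59628222 0.07107872 0.03964916] [ 0.66374548  0.13868738 -0.17744679]
15.0333 [0.56601541 0.07300218 0.19859754] [ 0.11757433  0.27450473 -0.07131905]
```

View pics/w3.png

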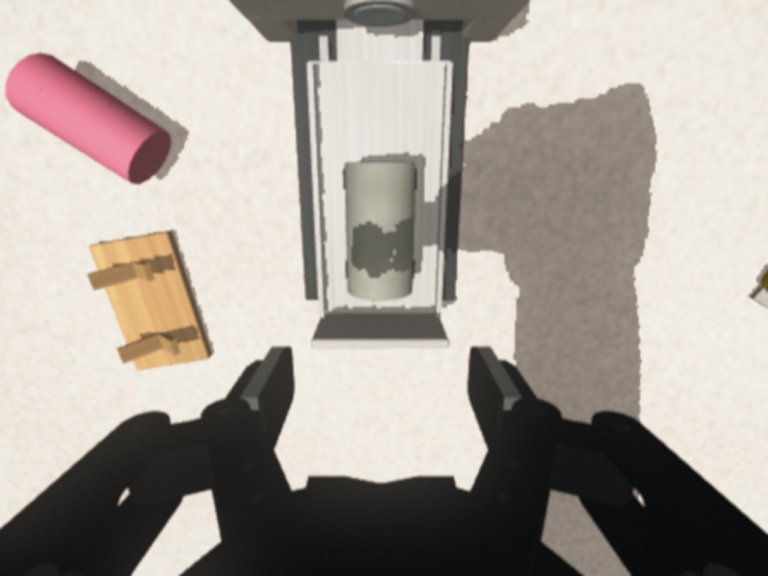

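The core lies straight on the carriage midline: (345..416,165) to (348..412,298). The front plate's outer edge is at row ~346, columns 311–449. I'll compute the plate position and push.

```bash
cat > push.py <<'E'
from h import *
st=robot.read_state(); k=cam("wrist",st)
B=lambda x,y,z:back(k,(x/1.5-.17,y/1.5-.17),z)
u=np.array([np.cos(-.055),np.sin(-.055)])
c=(B(380,166,.086)+B(380,299,.086))/2; P=(B(311,347,.078)+B(449,347,.078))/2
print("core",c,"plate",P, "sep",(c-P)[:2]@u)
p=np.array([.5131,.0761]); o=down(-.055)
robot.move_gripper(0.0)
a=p-u*.045
robot.move_ptp([*a,.20],o)
robot.move_linear([*a,.050],.15)
robot.wait(.1); f0=np.array(robot.read_state()["force"])[:2]@u
def F(): s=robot.read_state(); return -(np.array(s["force"])[:2]@u-f0), (np.array(s["tool_pos"])[:2]-p)@u, s["clock"]
print("start",F())
print("touch",robot.move_linear([*(p+u*.005),.050],.03,contact_N=2),F())
x0=F()[1]
hit=robot.move_linear([*(p+u*(x0+.040)),.050],.025,contact_N=9)
print("mid",hit,F())
if not hit:
    n=13-F()[0]
    print("stop",robot.move_linear([*(p+u*(x0+.075)),.050],.012,contact_N=n),F())
robot.wait(.2); print("held",F(),"travel",F()[1]-x0)
E
python3 push.py
```

```text
core [0.59690648 0.07170292 0.086     ] plate [0.51497931 0.07627453 0.078     ] sep 0.08205459981212351
start (np.float64(-0.0), np.float64(-0.04436332573230838), 17.4417)
touch True (np.float64(1.7158475774748991), np.float64(-0.011619414732937422), 18.525)
mid False (np.float64(5.305260831365747), np.float64(0.027851264657018), 20.2917)
stop True (np.float64(5.72277058904582), np.float64(0.03591360545786235), 21.5)
held (np.float64(5.5084130071364825), np.float64(0.035797948484479626), 21.7) travel 0.04741736321741705
```

```bash
cat > push2.py <<'E'
from h import *
u=np.array([np.cos(-.055),np.sin(-.055)]); p=np.array([.5131,.0761]); x0=-.0116
def F(): s=robot.read_state(); return np.round(s["force"],2), -np.array(s["force"])[:2]@u, (np.array(s["tool_pos"])[:2]-p)@u-x0, s["tool_pos"][2], s["clock"]
r=F(); print(r)
x=r[2]; 
for i in range(24):
    x+=.001
    h=robot.move_linear([*(p+u*(x0+x)),.050],.012,contact_N=6); r=F(); print(h,round(x,4),*r)
    if r[1]>12: break
E
python3 push2.py
```

```text
(array([-5.89,  0.42,  4.9 ]), np.float64(5.90741727559419), np.float64(0.047397948484479625), np.float64(0.04902593918618646), 21.7)
True 0.0484 [-3.39  0.58  2.83] 3.4153391507066098 0.0465809176558831 0.04883234328306142 21.9083
True 0.0494 [-3.64 -0.62  3.43] 3.601634763555991 0.046349683623835125 0.04830964511885369 22.2
True 0.0504 [-3.97 -0.01  3.88] 3.9647277672314885 0.04640608583489065 0.04785692275909395 22.5083
True 0.0514 [-3.31 -0.23  3.48] 3.289816994199475 0.04647193466206877 0.04758647966440752 22.825
True 0.0524 [-5.22  0.39  4.39] 5.2326813563916525 0.04650351012074885 0.04731452628676956 23.1583
True 0.0534 [-6.09  0.52  4.78] 6.109527111253195 0.046504161610602786 0.04710099150265122 23.5167
True 0.0544 [-7.11  1.01  5.74] 7.151494688682159 0.0464308777566178 0.04685871239714377 23.8917
True 0.0554 [-5.99  0.28  5.22] 5.9971281431397045 0.046343361217571655 0.04670567459087882 24.2833
True 0.0564 [-6.41  1.06  5.98] 6.459024755615234 0.04625051005612891 0.04650861277383095 24.7
True 0.0574 [-7.14  0.18  5.89] 7.1370332646912775 0.04616635951529845 0.0463891508988
[... 692 characters left out ...]
6604 28.6917
True 0.0654 [-8.97  0.77 10.08] 8.9954281744616 0.04514919325964306 0.046193749294247174 29.2667
True 0.0664 [-8.82  0.5   8.39] 8.836895410491028 0.04499926609495137 0.04625958088953595 29.8583
True 0.0674 [-9.67  1.32  9.44] 9.724038409222127 0.044856210412478566 0.046351741309858634 30.4667
True 0.0684 [-9.73  0.79  9.17] 9.757626560561818 0.044674553574469034 0.04643818913261091 31.0917
True 0.0694 [-9.14  1.25  9.08] 9.190224107564593 0.04447271023336582 0.0465293531990391 31.725
True 0.0704 [-9.39  0.59  9.99] 9.412044167147451 0.04429121682067615 0.04663566326533544 32.375
True 0.0714 [-10.17   0.79   9.29] 10.20096284877931 0.04414550358293031 0.04675945364137833 33.0417
```

```bash
python3 - <<'E'
from h import *
s=robot.read_state(); M=R.from_rotvec(s["ee_rot"]).as_matrix(); print(np.round(M,3), s["tool_pos"],s["force"],s["moment"],s["clock"])
a=robot.snapshot("scene")[150:280,200:340,::-1]; st=robot.read_state(); w=robot.snapshot("wrist")[:,:,::-1]
a=cv2.resize(a,(400,371),interpolation=cv2.INTER_CUBIC); w=cv2.resize(w[:,100:400],(390,499)); o=np.zeros((500,790,3),np.uint8); o[:371,:400]=a;o[:499,400:]=w
cv2.imwrite("pics/s3.png",o)
E
```

```text
[[ 0.988 -0.049 -0.146]
 [-0.049 -0.999 -0.002]
 [-0.146  0.01  -0.989]] [0.54555581 0.07357569 0.04675945] [-10.17286288   0.7909905    9.29319253] [1.00067013e-01 1.72788243e+00 1.26924054e-03] 33.0417
```

View pics/s3.png

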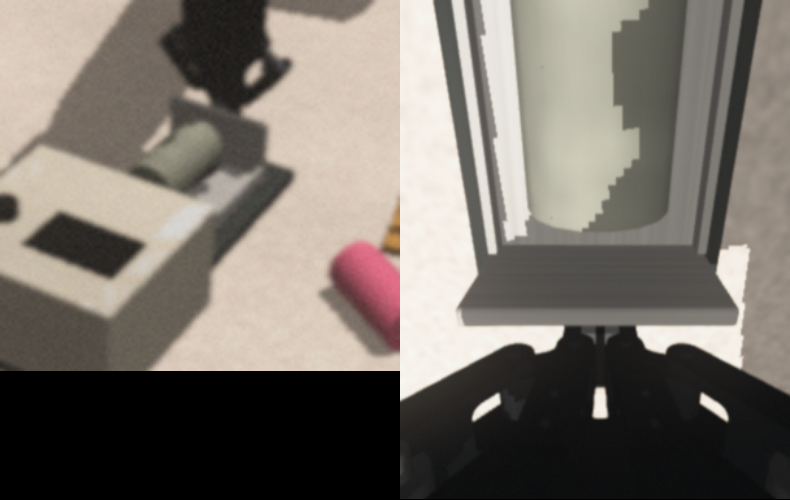

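The tool tilted 8° because the orientation target drifted through the stop/keep cycles. Back off gently with upright orientation and see whether the carriage follows.

```bash
python3 - <<'E'
from h import *
u=np.array([np.cos(-.055),np.sin(-.055)]); p=np.array([.5131,.0761]); x0=-.0116; o=down(-.055)
def F(): s=robot.read_state(); return np.round(s["force"],2), (np.array(s["tool_pos"])[:2]-p)@u-x0, s["clock"]
for x in (.032,.022):
    robot.move_linear([*(p+u*(x0+x)),.050],.04,orientation=o); robot.wait(.1); print(x,F())
E
```

```text
0.032 (array([-1.02, -0.06, -0.14]), np.float64(0.032615691664587845), 33.725)
0.022 (array([0.04, 0.73, 0.02]), np.float64(0.022083961296170775), 34.225)
```

```bash
python3 - <<'E'
from h import *
s=snap("wrist","w4",(80,0,430,300),2); k=cam("wrist",s); u=np.array([np.cos(-.055),np.sin(-.055)]); p=np.array([.5131,.0761])
for x in (0,.022,.03,.035,.04,.045,.05,.055): 
    q=proj(k,[*(p+u*(x)),.078]); print(x,(q-[80,0])*2)
print(s["clock"],s["force"])
E
```

```text
0 [348.05725104 571.44220722]
0.022 [348.06113042 492.72210463]
0.03 [348.06263744 462.14182896]
0.035 [348.06360752 442.45707174]
0.04 [348.06460019 422.31379845]
0.045 [348.06561626 401.69580001]
0.05 [348.06665656 380.58609424]
0.055 [348.06772198 358.96687917]
34.225 [0.03652142 0.72878129 0.01901541]
```

View pics/w4.png

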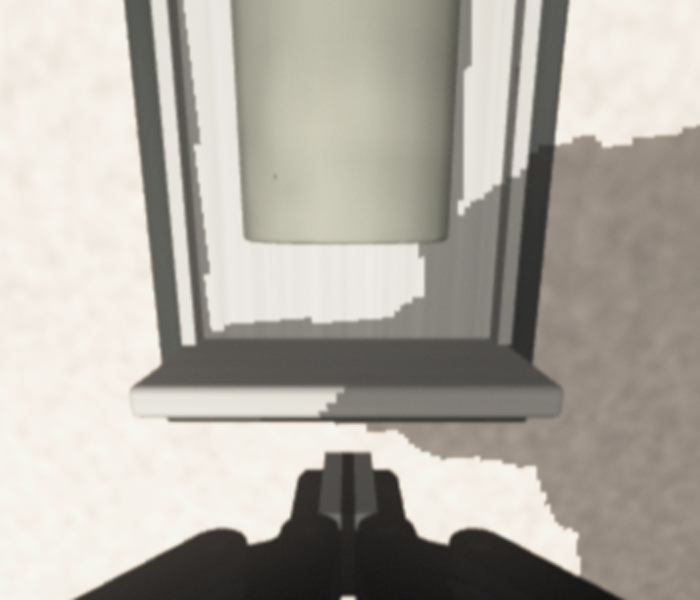

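The plate's outer edge at row ~416 gives a travel of ≈41.5 mm. The fingers at (348,455) are clear and the tool force is zero, so it is caught. Retreat and take a last check.

```bash
python3 - <<'E'
from h import *
u=np.array([np.cos(-.055),np.sin(-.055)]); p=np.array([.5131,.0761]); o=down(-.055)
q=p-u*.045
robot.move_linear([*q,.05],.1,orientation=o); robot.move_linear([*q,.20],.15)
q=p+u*.06
robot.move_linear([*q,.22],.15); robot.wait(1.0)
s=snap("wrist","w5",k=1.5); k=cam("wrist",s)
for x in (0,.035,.04,.045,.05):
    print(x,(proj(k,[*(p+u*x),.078])+.17)*1.5,[(proj(k,[*(p+u*(x+.085+d)),.086])+.17)*1.5 for d in(-.045,.045)])
print(s["clock"],s["force"])
E
```

```text
0 [380.74597957 346.52501283] [array([380.74010046, 301.07708987]), array([380.6948665 , 172.97127584])]
0.035 [380.73061651 303.97141626] [array([380.72348895, 254.03210878]), array([380.67482628, 116.21592073])]
0.04 [380.72833815 297.66067028] [array([380.72101929, 247.0378576 ]), array([380.67183512, 107.74474604])]
0.045 [380.72603799 291.28951433] [array([380.71852438, 239.97207425]), array([380.66881027,  99.17815128])]
0.05 [380.72371569 284.85707683] [array([380.71600381, 232.83365574]), array([380.66575116,  90.51451511])]
37.9917 [-0.65202502 -0.62441953 -1.15000363]
```

View pics/w5.png

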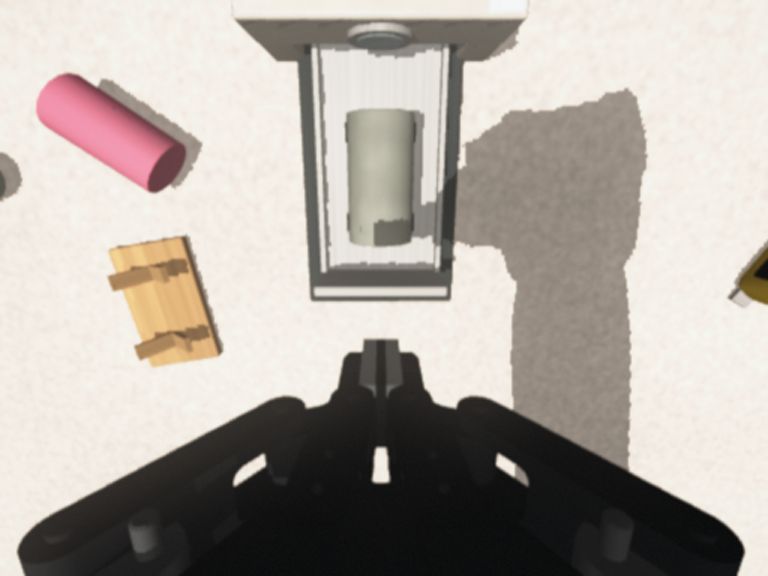

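The carriage has stayed at ≈41 mm (plate edge at row 297). The core's ends at rows 110 and 245 match the centred position to within about 1–2 mm. Nothing is touching, so I hand in.

```bash
python3 -c "
from plant import robot
robot.job_done()"
```

```text
the job is handed in; nothing more can be done
```

The grey core now lies centred in the carriage's two V supports, and the carriage is latched in the gauge. I handed the job in at about 38 s.

- **Placing:** I set the core down until the arm felt contact, at the expected height. The last picture, after the push, shows it centred to within about 1–2 mm.
- **Latch:** After letting go, the carriage stood at about 41 mm, within the 39 to 60 mm range for a caught one. It was still there over 3 s later with the robot clear of it.
- **Other objects:** The pink look-alike and the dropper bottle looked undisturbed in the pictures. The tape measure was only partly in view, and the arm did not work on its side of the gauge.

**What went wrong:** The push was not clean. It was set to stop at about 13 N, and the reading afterwards was 5.5 N. I took that as not caught and made 24 small extra pushes. During these the tool tilted by about 8° and pressed on the plate's top edge.

Readings between those pushes reached about 10 N along the push direction and 10 N upwards, well below 25 N. I did not log the peak force within each push. I also can't say which of the pushes caught the latch.

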